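Press a dowel home with a ratchet scissor clamp

TASK

Press the glued dowel home with the scissor clamp: gently close the free handle until the dowel bottoms, the sprung pad is pushed in just about fully but no harder, and the ratchet holds the pressure; leave it locked, hands off, for two seconds. Then press the free handle sideways off its teeth (downwards, as the clamp lies flat), let it swing fully open and leave it open. Do not touch the dowel or move the wing bolt or the sanding block.

Things in the scene. Friction and masses are not known exactly. Their poses are not given: they have to be found in the camera images.
- clamp: Steel scissor clamp lying flat on a plywood plinth 270 x 160 x 52 mm screwed to the bench. Origin: centre of its underside; x from the handles to the jaws, y left, z up. Vertical pivot axis at (30, 0) mm. The free handle lies right (-y) of the fixed one and higher. The wooden block with the dowel, 50 x 34 x 52 mm, is screwed on beside the jaws. Only the free handle need be touched.
- fixed_grip (a point): Top centre of the black sleeve of the fixed handle, 74 mm above the bench. Its bar is 12 mm wide and runs from here to the pivot. It cannot move.
- bridge_top (a point): Top centre of the steel bridge over the ratchet teeth, 109 mm above the bench, 90 mm from the pivot, 12 x 40 mm. Keep clear of it. Teeth on the free handle run under it, 4 mm apart.
- grip_top (a point): Centre of the ribbed top (32 x 14 mm, 98 mm above the bench) of the smooth black grip on the free handle, 130 mm from the pivot. The grip is 44 mm long, 13 mm wide; push its outer side 80 to 96 mm above the bench. x axis: along the handle to the pivot, y: closing direction. A return spring of 3 to 5 N here opens it; clicks cost about 2 N more. Let go, it springs back by up to one tooth.
- moving_arm (a joint): Angle of the free handle about the pivot, rad: 0 fully open (its start), grows on closing, 0.50 at the stop. The ratchet teeth, 0.044 rad apart, catch from about 0.15 on. At 0 the handle makes 0.516 rad with the clamp's x axis, at 0.516 it would be parallel to it.
- grip (a joint): Downward flex of the free handle, rad: 0 at rest, 0.03 to 0.04 when the teeth clear (3 to 5 mm down at the grip, 5 to 10 N), 0.09 at the stop (10 mm). Then the loaded handle jumps outward (-y of the grip); friction under the finger may hold it, so carry it outward while pressed. If let up above about 0.15 rad of moving_arm the teeth catch again; press again.
- jaw_pad: Rubber pad 18 mm across on a spring plunger in the moving jaw, 70 mm from the pivot: force at the grip, less the return spring, is 1.86 times as much here. The plunger gives from 3 N, by 4 N a mm, and is solid at 5 mm (23 N). A tooth is 3.1 mm here: only a push to about solid (17 to 20 N at the grip) surely leaves over 8 N after spring-back; 22 N there splits the dowel. Origin: on the pivot axis.
- dowel_head (a point): Centre of the outer end of the wooden dowel, 12 mm thick, level along clamp y, 84 mm above the bench; the pad pushes it toward clamp -y against 3 N. The block's place and the depth left in the blind hole (1 to 14 mm) differ from piece to piece and are unknown: the dowel is home when it stops and the resistance rises.
- dowel: The dowel itself; its origin is in the plane of the plinth's top, under the block.
- wing_bolt_center (a point): Bolt with wing nut, 45 x 77 x 18 mm, lying on the clamp's plinth left of the moving jaw; centre. Leave it.
- sanding_block_center (a point): Brown sanding block, 63 x 114 x 31 mm, on the bench left of the handles; centre. Leave it.

How it is judged (in metres and radians):
On the way, in this order (a step that is already met when the one before it is completed fails the run):
1. the ratchet holds the dowel home under the pad with more than 8 N, with the robot touching nothing, for 1.5 s (contact force between jaw_pad and dowel above 8 N and contact force between each of the fingers, the arm and anything else below 0.3 N), for 1.5 s.
2. the free handle is pressed sideways (down) off its teeth (value of joint grip above 0.02 rad).
At the end, for the whole second after the job is handed in: The locked clamp has held the dowel home with more than 8 N, hands off, for 1.5 s; the handle was then pressed off its teeth and now stands within 0.05 rad of fully open, unflexed (below 0.01 rad), with the pad clear of the dowel (value of joint moving_arm below 0.05 rad and value of joint grip below 0.01 rad and contact force between jaw_pad and dowel below 0.2 N); the robot touches nothing.
It fails at once if the pad is rammed: more than 32 N on the dowel (contact force between jaw_pad and dowel above 32 N).
It fails at once if the robot touches the dowel (contact force between any of the fingers, the arm and dowel above 0.5 N).
It fails at once if the wing bolt or the sanding block is moved by more than 25 mm (distance of any of wing_bolt_center, sanding_block_center from where it was at the start of the episode above 0.025 m).
It also fails if it takes over 69 s, if anything falls off the work surface, if the arm or the gripper's body presses on something with over 40 N, if the wrist force passes 120 N, or if a joint passes its speed limit or range.

ROBOT

A 6-joint arm with a two-finger parallel gripper is mounted at the origin on a cart in front of the work surface, level with it; the furniture and walls round the work are solid. World frame = base frame: x ahead of the robot, y to its left, z up, the work surface at z = 0. Lengths are in mm, angles in rad, forces in N, time in s.
With the tool pointing down it reaches from about 350 to 875 mm from the base axis. Payload 15.5 kg.
Tool frame: the origin (TCP) lies on the mounting face of the last link; the fingertips stand 173 mm ahead of it and the grasp point (between the pads) lies 155 mm ahead of it; z points along the fingers, y is the direction in which the jaws open and shut (so a half turn about z gives the same grasp; the last joint's range is limited). The gripper opens to 85 mm and grips with 20 to 120 N. Pads are 22 mm wide; open, the fingers measure 114 mm over their backs; the gripper's body (76 mm by 85 mm) begins 54 mm behind the grasp point. The pads swing forward as they close: fully open they stand 13 mm farther back than shut.
Start: joints at [-1.423, 0.494, 1.345, -0, 1.302, -0.096], TCP at [150.871, -606.52, 404.677] pointing down, gripper open.
Joint ranges: [-2.91, 2.91], [-0.82, 2.16], [0.22, 2.67], [-1.22, 4.37], [0.12, 2.79], [-3.08, 3.08]. Speed limits (rad/s): [1.89, 1.89, 2.57, 3.01, 3.01, 3.01].

INTERFACE

Orientations are given as a unit quaternion [x, y, z, w].
In Python, from station import get_obs, snapshot, camera_params, close_job gives the robot as it stands.
- The arm moves only by the shell command python3 -m crank 'ROWS' [FORCE]. ROWS is JSON, a list of rows, each a list of 7 numbers: the shift along the tool's x, y, z in mm, then the turn, a rotation vector about the tool's x, y, z in rad, then the closure, from 0 (fully open) to 1 (shut). A call has 1 to 5 rows; each row is the pose to reach, as a shift and turn from the pose commanded when the call began, along the tool's axes at that moment; what a row does not reach only later rows make up. A row lasts 1/12 s, in which the tool goes at most 41.7 mm and 7.16 degrees, less where a joint would pass 70% of its speed; a pose out of reach is approached as far as the arm can. A call with a gripper value outside its range is refused whole. The fingers move at their own pace and stop on an object; FORCE is the grip in N (left out, the last holds). Time passes only in rows, so rows that repeat a pose let the fingers close. It gives the time, the measured TCP pose, the force and the opening at its end, in the units of the state.
- get_obs(): the state, without advancing time (a new reading comes with each control period).
- snapshot(name): name is "scene" or "top" or "wrist"; returns (picture, depth): 400x640x3 uint8, red, green, blue; 400x640 float32, mm along the optical axis (not along the pixel's ray), 0 where there is no reading.
- camera_params(name): a dict with "camera_matrix" (3x3 intrinsics, pixels), "eye" and "orientation" of the camera in the world. Camera axes: x right, y up, looking along -z (the intrinsics and any distortion apply to the point x, -y, -z); pixel columns grow to the right and rows downward; lengths in mm; the calibration is good to about 2 mm. A picture is of the moment at which its call begins: read the wrist's pose just before it. camera_params takes no time and is no camera call; for the wrist camera it gives the pose at the moment of the call.
- close_job(): hands the job in, once; it reports no verdict.
The state is a dict: "t": time; "q": joint angles; "qd": joint speeds; "joint_torque": joint torques, N m; "tcp_pos": TCP position; "tcp_rot": TCP orientation; "wrist_force": force on the tool from outside, world axes, zero at the start; "torque": the same for the moment, N m; "grip_width": finger opening in mm.
Only numpy, scipy, OpenCV 4.12 (cv2) and the standard library are available. Lean on these libraries where they do the work, as an engineer would, in place of code of your own. Each camera call takes 0.05 s, during which the arm holds its last target. There are 200 camera calls.

## Working session

There is one attempt and no reset: what is moved stays moved. The work goes in short steps, Python scripts to look and compute and a shell command to move; the robot and the scene stay as the last step left them, time stands still between calls to the robot, and variables do not carry over. Pictures are saved under pics/ and viewed, about 8 in all and at most 12, crops included, and the job is handed in when it is done.

```bash
ls; mkdir -p pics
cat > h.py <<'E'
import numpy as np, cv2
from scipy.spatial.transform import Rotation as R
from station import get_obs, snapshot, camera_params, close_job
def cam(n):
    p=camera_params(n); return p
def world(n,uv,z=None,depth=None,p=None):
    p=p or camera_params(n); K=np.array(p["camera_matrix"],float); M=R.from_quat(p["orientation"]).as_matrix(); e=np.array(p["eye"],float)
    d=np.linalg.inv(K)@[uv[0],uv[1],1.]; d=M@(d*[1,-1,-1])
    return e+d*((z-e[2])/d[2] if depth is None else depth)
def st():
    o=get_obs(); print("t",o["t"],"pos",np.round(o["tcp_pos"],1),"rot",np.round(o["tcp_rot"],4),"F",np.round(o["wrist_force"],2),"w",o["grip_width"])
    return o
E
python3 - <<'E'
from h import *
st()
for n in("top","scene"):
    p=camera_params(n); print(p)
    im,d=snapshot(n); cv2.imwrite(f"pics/{n}0.png",im[:,:,::-1]); np.save(f"{n}0.npy",d)
M=R.from_quat(get_obs()["tcp_rot"]).as_matrix(); print(M.round(3))
E
```

```text
pics
t 0.0 pos [ 150.8 -606.4  404.1] rot [ 9.926e-01  1.216e-01 -0.000e+00 -6.000e-04] F [-0.18  0.09 -0.04] w 85.30163280586092
{'camera_matrix': array([[445.46192412,   0.        , 320.28216739],
       [  0.        , 445.46192412, 207.96692968],
       [  0.        ,   0.        ,   1.        ]]), 'eye': array([413.17977556, 260.13766889, 916.50534047]), 'orientation': array([ 0.07218812, -0.06497579, -0.70311295,  0.70441409])}
{'camera_matrix': array([[497.82287531,   0.        , 320.76152867],
       [  0.        , 497.82287531, 199.30190566],
       [  0.        ,   0.        ,   1.        ]]), 'eye': array([-246.3822177 ,  674.51657301,  683.37148731]), 'orientation': array([-0.24729069,  0.40688931,  0.73983243, -0.47532767])}
[[ 0.97   0.241 -0.   ]
 [ 0.241 -0.97   0.001]
 [ 0.    -0.001 -1.   ]]
```

View pics/top0.png

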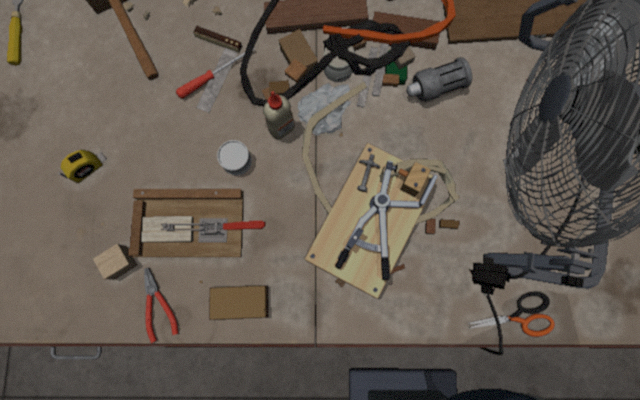

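View pics/scene0.png

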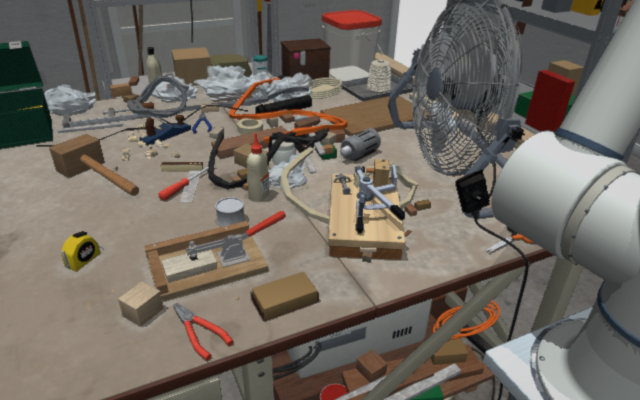

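The top view shows the clamp at about (376,222). The pivot is near (381,201), the free grip near (386,268), the fixed grip near (344,257) and the fan on the right, x>490.

Run:
```python
from h import *
im=cv2.imread("pics/top0.png"); d=np.load("top0.npy")
c=im[135:305,295:470]; cv2.imwrite("pics/crop1.png",cv2.resize(c,None,fx=3.5,fy=3.5,interpolation=cv2.INTER_CUBIC))
p=camera_params("top")
for nm,uv,z in [("pivot",(381,201),80),("grip",(386,268),98),("fixed",(344,257),74),("corner",(370,144),52),("corner",(307,259),52),("corner",(381,297),52),("sand",(238,302),31),("wing",(369,172),60)]:
    dd=d[uv[1],uv[0]]; print(nm,world("top",uv,z=z,p=p).round(0),world("top",uv,depth=dd,p=p).round(0))
# fan: points above z 130 
v,u=np.mgrid[0:400:4,0:640:4]; 
P=np.array([world("top",(a,b),depth=d[b,a],p=p) for a,b in zip(u.ravel(),v.ravel()) if d[b,a]>0])
for lo,hi in((60,150),(150,300),(300,700)):
    s=P[(P[:,2]>lo)&(P[:,2]<hi)&(P[:,1]<-20)&(P[:,0]>150)]; 
    if len(s): print(lo,hi,s.min(0).round(),s.max(0).round(),len(s))
```

```text
pivot [591. 153.  80.] [586. 156. 105.]
grip [463. 149.  98.] [463. 149.  98.]
fixed [485. 224.  74.] [485. 224.  75.]
corner [716. 169.  52.] [716. 168.  51.]
corner [483. 295.  52.] [483. 295.  52.]
corner [411. 153.  52.] [411. 147.  -1.]
sand [401. 429.  31.] [401. 429.  33.]
wing [655. 172.  60.] [654. 173.  61.]
60 150 [ 420. -213.   61.] [987. -21. 150.] 303
150 300 [ 274. -259.  150.] [966. -29. 300.] 848
300 700 [ 495. -198.  300.] [ 855. -100.  386.] 534
```

View pics/crop1.png

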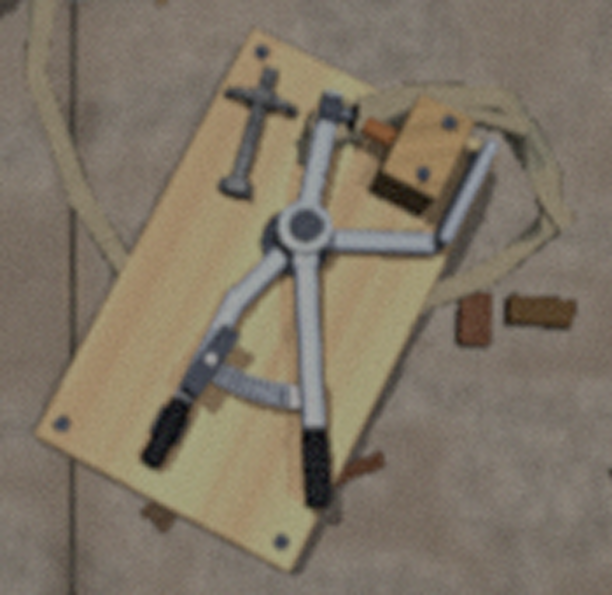

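```bash
python3 -m crank '[[0,-40,-20,0,0,0,1],[0,-80,-40,0,0,0,1],[0,-120,-55,0,0,0,1],[0,-160,-70,0,0,0,1],[0,-200,-80,0,0,0,1]]' 60
python3 -m crank '[[0,-20,0,0,0,0,1],[0,-20,0,0,0,0,1]]'
python3 -m crank '[[39.9,-2,0,0,0,-0.1,1],[79.5,-8,0,0,0,-0.2,1],[118.2,-17.9,0,0,0,-0.3,1],[155.8,-31.6,0,0,0,-0.4,1],[191.8,-49,0,0,0,-0.5,1]]'
python3 -c "
from h import *
st()"
```

```text
t: 0.52
tcp_pos: [104.1, -418.0, 483.2]
tcp_rot: [0.993, 0.122, -0.0, 0.0]
wrist_force: [0.0, -0.5, 0.8]
grip_width: 25.4
t: 0.68
tcp_pos: [98.9, -396.4, 483.2]
tcp_rot: [0.993, 0.122, -0.0, -0.0]
wrist_force: [-0.5, -0.7, 0.2]
grip_width: 1.2
t: 1.1
tcp_pos: [275.7, -305.9, 482.5]
tcp_rot: [0.931, 0.365, 0.0, 0.0]
wrist_force: [0.9, -1.1, -0.1]
grip_width: -0.2
t 1.1 pos [ 275.7 -305.9  482.5] rot [9.308e-01 3.655e-01 1.000e-04 1.000e-04] F [ 0.94 -1.09 -0.05] w -0.1650180747545426
```

```bash
python3 -m crank '[[39.9,-2,0,0,0,-0.1,1],[79.5,-8,0,0,0,-0.2,1],[118.2,-17.9,0,0,0,-0.3,1],[155.8,-31.6,0,0,0,-0.4,1],[191.8,-49,0,0,0,-0.5,1]]'
python3 -m crank '[[39.9,-2,0,0,0,-0.1,1],[79.5,-8,0,0,0,-0.2,1],[118.2,-17.9,0,0,0,-0.3,1],[155.8,-31.6,0,0,0,-0.4,1],[191.8,-49,0,0,0,-0.5,1]]'
python3 -m crank '[[15,0,0,0,0,0,1],[15,0,0,0,0,0,1]]'
python3 - <<'E'
from h import *
o=st(); p=camera_params("wrist"); print(p); print(R.from_quat(p["orientation"]).as_matrix().round(2))
im,d=snapshot("wrist"); cv2.imwrite("pics/w1.png",im[:,:,::-1]); np.save("w1.npy",d)
import pickle; pickle.dump(p,open("w1.pkl","wb"))
E
```

```text
t: 1.52
tcp_pos: [383.2, -139.0, 482.5]
tcp_rot: [0.811, 0.585, 0.0, 0.0]
wrist_force: [1.1, 0.4, -0.6]
grip_width: 0.1
t: 1.93
tcp_pos: [397.6, 58.9, 482.5]
tcp_rot: [0.642, 0.767, 0.0, 0.0]
wrist_force: [1.5, 0.9, -0.4]
grip_width: 0.3
t: 2.1
tcp_pos: [394.2, 74.5, 482.4]
tcp_rot: [0.642, 0.767, 0.0, -0.0]
wrist_force: [1.9, 0.7, -0.5]
grip_width: 0.2
t 2.1 pos [394.2  74.5 482.4] rot [ 6.417e-01  7.669e-01  1.000e-04 -5.000e-04] F [ 1.92  0.69 -0.46] w 0.19566602187524018
{'camera_matrix': array([[275.62130491,   0.        , 323.39497463],
       [  0.        , 275.62130491, 200.34326811],
       [  0.        ,   0.        ,   1.        ]]), 'eye': array([380.75800148, 148.12380446, 452.3380643 ]), 'orientation': array([-0.14802167, -0.01291564,  0.08786193,  0.98498886])}
[[ 0.98 -0.17 -0.05]
 [ 0.18  0.94  0.29]
 [-0.   -0.29  0.96]]
```

View pics/w1.png

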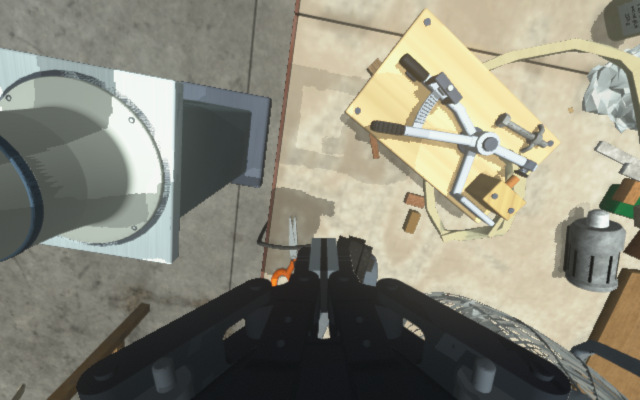

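Wrist view: free grip spans (371,125) to (405,131), pivot is at (487,143), bridge at (452,92) and fixed grip at (412,67).

Run:
```python
from h import *
import pickle; p=pickle.load(open("w1.pkl","rb")); d=np.load("w1.npy"); im=cv2.imread("pics/w1.png")
g=lambda uv,z:world("wrist",uv,z=z,p=p).round(1)
for n,uv,z in [("grip",(388,128),98),("pivot",(487,143),106),("fixed",(412,67),74),("bridge",(452,92),109),("c",(427,10),52),("c2",(347,111),52),("c3",(556,142),52)]:
    print(n,g(uv,z),world("wrist",uv,depth=d[uv[1],uv[0]],p=p).round(1))
t=camera_params("top"); dt=np.load("top0.npy"); it=cv2.imread("pics/top0.png")
for nm,I,pp,D,box in(("wrist",im,p,d,(360,110,412,145)),("top",it,t,dt,(375,250,398,285))):
    x0,y0,x1,y1=box; m=np.zeros(I.shape[:2],np.uint8); m[y0:y1,x0:x1]=(I[y0:y1,x0:x1].max(2)<70)
    v,u=np.nonzero(m); P=np.array([world(nm,(a,b),depth=D[b,a],p=pp) for a,b in zip(u,v)]); P=P[(P[:,2]>93)&(P[:,2]<104)]
    c=P.mean(0); w,V=np.linalg.eigh(np.cov(P[:,:2].T)); pr=(P[:,:2]-c[:2])@V
    print(nm,len(P),c.round(1),np.degrees(np.arctan2(*V[::-1,1])).round(1),np.ptp(pr,axis=0).round(1))
```

```text
grip [462.3 147.8  98. ] [461.8 147.8 100. ]
pivot [585.2 152.  106. ] [586.4 152.  103.9]
fixed [479.3 224.8  74. ] [479.2 224.8  74.4]
bridge [523.1 200.4 109. ] [522.7 200.2 109.9]
c [485.9 295.6  52. ] [486.  295.7  51.7]
c2 [411.6 159.8  52. ] [411.6 159.9  51.7]
c3 [713.4 171.4  52. ] [711.2 171.2  54.6]Traceback (most recent call last):
  File "<stdin>", line 9, in <module>
IndexError: too many indices for array: array is 1-dimensional, but 2 were indexed
```

```bash
python3 -m crank '[[8,18,36,0,0,0.04,1],[16,36,72,0,0,0.08,1],[24,54,108,0,0,0.11,1],[32,73,144,0,0,0.142,1],[32,73,180,0,0,0.142,1]]'
python3 -m crank '[[0,0,30,0,0,0,1],[0,0,47,0,0,0,1],[0,0,47,0,0,0,1],[0,0,47,0,0,0,1],[0,0,47,0,0,0,1]]'
python3 - <<'E'
from h import *
o=st(); p=camera_params("wrist")
im,d=snapshot("wrist"); cv2.imwrite("pics/w2.png",im[:,:,::-1]); np.save("w2.npy",d)
import pickle; pickle.dump(p,open("w2.pkl","wb"))
print(2*np.arctan2(o["tcp_rot"][1],o["tcp_rot"][0]))
E
```

```text
t: 2.57
tcp_pos: [464.1, 116.1, 300.9]
tcp_rot: [0.697, 0.717, 0.001, 0.001]
wrist_force: [0.5, -0.5, -0.4]
grip_width: 0.2
t: 2.98
tcp_pos: [461.6, 115.3, 256.6]
tcp_rot: [0.696, 0.718, 0.0, 0.0]
wrist_force: [0.1, -0.3, 1.0]
grip_width: -0.3
t 2.9833 pos [461.6 115.3 256.6] rot [6.964e-01 7.177e-01 4.000e-04 4.000e-04] F [ 0.1  -0.32  1.04] w -0.2632614783393477
1.600920162592079
```

View pics/w2.png

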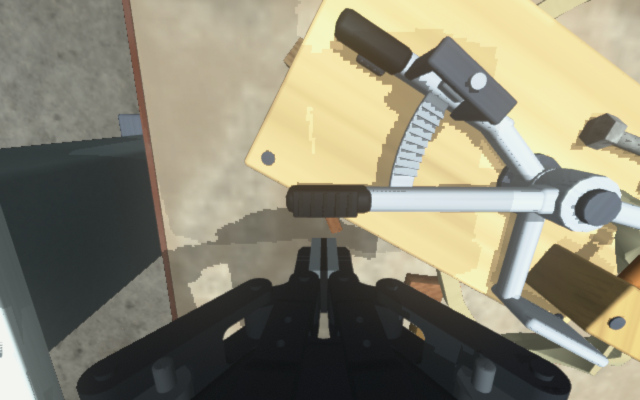

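Wrist view: the free grip is centred at (329,200) and the shut fingertips at (323,240), in line with it and about 15 mm short of its outer side.

```bash
python3 -m crank '[[4,0,0,0,0,0,1],[8,0,0,0,0,0,1],[12,0,0,0,0,0,1],[14,0,0,0,0,0,1],[14,0,0,0,0,0,1]]'
python3 -m crank '[[3,0,0,0,0,0,1],[4,0,0,0,0,0,1],[4,0,0,0,0,0,1]]'
python3 -m crank '[[2.6,-0.3,0,0,0,0.02,1],[4.5,-0.5,0,0,0,0.035,1],[6.5,-0.7,0,0,0,0.05,1],[6.5,-0.7,0,0,0,0.05,1]]'
python3 -m crank '[[2.6,-0.3,0,0,0,0.02,1],[4.5,-0.5,0,0,0,0.035,1],[6.5,-0.7,0,0,0,0.05,1],[6.5,-0.7,0,0,0,0.05,1]]'
```

```text
t: 3.45
tcp_pos: [460.4, 130.4, 255.9]
tcp_rot: [0.696, 0.718, 0.0, 0.0]
wrist_force: [0.6, 0.9, -0.8]
grip_width: 0.1
t: 3.7
tcp_pos: [460.2, 133.9, 255.7]
tcp_rot: [0.696, 0.718, -0.0, 0.0]
wrist_force: [-0.9, -3.6, 0.4]
grip_width: 0.2
t: 4.03
tcp_pos: [459.4, 140.3, 255.7]
tcp_rot: [0.714, 0.7, -0.0, 0.0]
wrist_force: [0.4, -5.1, 1.4]
grip_width: -0.0
t: 4.37
tcp_pos: [458.9, 146.7, 255.6]
tcp_rot: [0.731, 0.682, -0.0, 0.0]
wrist_force: [0.9, -6.3, -0.2]
grip_width: -0.1
```

```bash
cat > f.py <<'E'
from h import *
import sys
n=int(sys.argv[1]) if len(sys.argv)>1 else 6
F=[];
for i in range(n): snapshot("wrist"); o=get_obs(); F.append(o["wrist_force"])
F=np.array(F).mean(0); yaw=2*np.arctan2(o["tcp_rot"][1],o["tcp_rot"][0]); ux=np.array([np.cos(yaw),np.sin(yaw)])
c=np.array(o["tcp_pos"][:2])+17.5*ux-[589,153]
print("t %.2f"%o["t"],"pos",np.round(o["tcp_pos"],1),"yaw %.3f"%yaw,"push %.1f"%(-F[:2]@ux),"F",F.round(1),"r %.1f theta %.3f"%(np.hypot(*c),np.pi+.035-np.arctan2(c[1],c[0])%(2*np.pi)))
E
python3 f.py
python3 -m crank '[[2.6,-0.3,0,0,0,0.02,1],[4.5,-0.5,0,0,0,0.035,1],[6.5,-0.7,0,0,0,0.05,1],[6.5,-0.7,0,0,0,0.05,1]]'
python3 f.py
python3 -m crank '[[2.6,-0.3,0,0,0,0.02,1],[4.5,-0.5,0,0,0,0.035,1],[6.5,-0.7,0,0,0,0.05,1],[6.5,-0.7,0,0,0,0.05,1]]'
python3 f.py
```

```text
t 4.67 pos [458.9 146.6 255.6] yaw 1.502 push 4.9 F [ 0.7 -5.   0. ] r 129.4 theta 0.120
t: 5.0
tcp_pos: [458.7, 153.2, 255.6]
tcp_rot: [0.748, 0.664, -0.0, 0.0]
wrist_force: [1.5, -6.9, -0.1]
grip_width: -0.1
t 5.30 pos [458.7 153.1 255.6] yaw 1.452 push 5.8 F [ 1.2 -6.   0. ] r 129.4 theta 0.170
t: 5.63
tcp_pos: [458.8, 159.7, 255.6]
tcp_rot: [0.764, 0.645, -0.0, 0.0]
wrist_force: [2.6, -7.0, -0.5]
grip_width: -0.0
t 5.93 pos [458.8 159.6 255.6] yaw 1.402 push 6.3 F [ 1.5 -6.7 -0.4] r 129.5 theta 0.220
```

```bash
for i in 1 2 3; do python3 -m crank '[[1.1,-0.1,0,0,0,0.01,1],[2.2,-0.3,0,0,0,0.017,1],[3.2,-0.4,0,0,0,0.025,1],[3.2,-0.4,0,0,0,0.025,1]]' | grep wrist_f
python3 f.py 5; done
```

```text
wrist_force: [2.0, -6.3, 1.1]
t 6.52 pos [458.9 162.8 255.6] yaw 1.377 push 6.5 F [ 1.5 -6.9  0. ] r 129.6 theta 0.245
wrist_force: [1.8, -9.7, 0.1]
t 7.10 pos [459.1 165.9 255.6] yaw 1.352 push 7.9 F [ 1.4 -8.4 -0.6] r 129.6 theta 0.269
wrist_force: [1.9, -10.4, -0.2]
t 7.68 pos [459.4 169.  255.6] yaw 1.327 push 9.5 F [  1.6 -10.1  -0.2] r 129.7 theta 0.292
```

```bash
for i in 1 2; do python3 -m crank '[[1.1,-0.1,0,0,0,0.01,1],[2.0,-0.25,0,0,0,0.015,1],[2.0,-0.25,0,0,0,0.015,1]]' | grep wrist_f
python3 f.py 5; done
```

```text
wrist_force: [2.3, -11.8, -0.4]
t 8.18 pos [459.6 170.9 255.5] yaw 1.312 push 11.6 F [  2.1 -12.6  -0.2] r 129.7 theta 0.306
wrist_force: [2.9, -14.7, -0.8]
t 8.68 pos [459.8 172.7 255.5] yaw 1.297 push 13.4 F [  2.  -14.5  -0.4] r 129.7 theta 0.321
```

```bash
for i in 1 2; do python3 -m crank '[[0.7,-0.1,0,0,0,0.005,1],[1.3,-0.15,0,0,0,0.01,1],[1.3,-0.15,0,0,0,0.01,1]]' | grep wrist_f
python3 f.py 6; done
```

```text
wrist_force: [1.9, -15.6, 0.4]
t 9.23 pos [460.  173.9 255.5] yaw 1.287 push 14.7 F [  1.9 -15.8  -0.7] r 129.7 theta 0.330
wrist_force: [2.0, -16.1, 0.2]
t 9.78 pos [460.1 175.2 255.5] yaw 1.277 push 14.8 F [  1.2 -15.8   0.4] r 129.8 theta 0.340
```

```bash
for i in 1 2; do python3 -m crank '[[0.5,-0.05,0,0,0,0.004,1],[0.8,-0.1,0,0,0,0.006,1],[0.8,-0.1,0,0,0,0.006,1]]' | grep wrist_f
python3 f.py 6; done
```

```text
wrist_force: [1.7, -17.1, -0.1]
t 10.33 pos [460.2 175.9 255.4] yaw 1.271 push 16.1 F [  1.3 -17.2   0.2] r 129.8 theta 0.345
wrist_force: [1.2, -18.4, -0.4]
t 10.88 pos [460.3 176.6 255.4] yaw 1.265 push 16.8 F [  1.6 -18.1  -0.2] r 129.8 theta 0.351
```

```bash
for i in 1 2; do python3 -m crank '[[0.2,0,0,0,0,0.001,1],[0.4,-0.05,0,0,0,0.003,1],[0.4,-0.05,0,0,0,0.003,1]]' | grep wrist_f
python3 f.py 6; done
```

```text
wrist_force: [1.8, -18.3, -0.1]
t 11.43 pos [460.4 177.  255.4] yaw 1.262 push 17.4 F [  1.5 -18.7   0.2] r 129.9 theta 0.354
wrist_force: [1.2, -18.7, 0.8]
t 11.98 pos [460.5 177.4 255.4] yaw 1.259 push 17.7 F [  1.7 -19.1  -0.2] r 129.8 theta 0.357
```

```bash
for i in 1 2; do python3 -m crank '[[0.2,0,0,0,0,0.001,1],[0.4,-0.05,0,0,0,0.003,1],[0.4,-0.05,0,0,0,0.003,1]]' | grep wrist_f
python3 f.py 6; done
```

```text
wrist_force: [0.8, -18.8, 0.2]
t 12.53 pos [460.5 177.8 255.4] yaw 1.257 push 18.2 F [  1.3 -19.6  -0.7] r 129.8 theta 0.359
wrist_force: [1.8, -20.0, 0.4]
t 13.08 pos [460.6 178.1 255.4] yaw 1.254 push 18.8 F [  1.8 -20.3  -0.4] r 129.8 theta 0.362
```

```bash
for i in 1 2 3 4; do python3 -m crank '[[-0.5,0,0,0,0,0,1],[-1,0,0,0,0,0,1],[-1,0,0,0,0,0,1]]' | grep wrist_f
python3 f.py 3; done
```

```text
wrist_force: [1.1, -17.4, -0.8]
t 13.48 pos [460.4 177.3 255.4] yaw 1.253 push 16.8 F [  1.6 -18.2   0. ] r 129.8 theta 0.356
wrist_force: [1.5, -16.9, -0.2]
t 13.88 pos [460.1 176.4 255.5] yaw 1.253 push 15.6 F [  1.8 -17.1  -0.4] r 129.8 theta 0.349
wrist_force: [1.9, -15.9, -0.1]
t 14.28 pos [459.9 175.5 255.5] yaw 1.253 push 14.9 F [  1.6 -16.2   0. ] r 129.7 theta 0.342
wrist_force: [1.7, -13.9, 0.0]
t 14.68 pos [459.6 174.8 255.6] yaw 1.253 push 12.0 F [  2.9 -13.6   0.1] r 129.7 theta 0.335
```

```bash
for i in 1 2 3; do python3 -m crank '[[-0.5,0,0,0,0,0,1],[-1,0,0,0,0,0,1],[-1,0,0,0,0,0,1]]' | grep wrist_f
python3 f.py 3; done
```

```text
wrist_force: [1.3, -9.2, 0.7]
t 15.08 pos [459.3 174.1 255.6] yaw 1.253 push 7.8 F [ 1.7 -8.8 -0. ] r 129.8 theta 0.330
wrist_force: [1.0, -3.9, -0.7]
t 15.48 pos [459.  173.5 255.6] yaw 1.253 push 4.4 F [ 0.8 -4.9 -0.2] r 130.0 theta 0.324
wrist_force: [0.1, -1.2, -0.4]
t 15.88 pos [458.6 172.7 255.7] yaw 1.253 push 0.5 F [ 0.2 -0.6 -0.4] r 130.1 theta 0.318
```

```bash
python3 -m crank '[[-5,0,0,0,0,0,1],[-12,0,0,0,0,0,1],[-15,0,-10,0,0,0,1],[-15,0,-40,0,0,0,1],[-15,0,-60,0,0,0,1]]'
python3 -m crank '[[0,0,0,0,0,0,1],[0,0,0,0,0,0,1],[0,0,0,0,0,0,1],[0,0,0,0,0,0,1],[0,0,0,0,0,0,1]]' >/dev/null
python3 -m crank '[[0,0,0,0,0,0,1],[0,0,0,0,0,0,1],[0,0,0,0,0,0,1],[0,0,0,0,0,0,1],[0,0,0,0,0,0,1]]' >/dev/null
python3 -m crank '[[0,0,0,0,0,0,1],[0,0,0,0,0,0,1],[0,0,0,0,0,0,1],[0,0,0,0,0,0,1],[0,0,0,0,0,0,1]]' >/dev/null
python3 -m crank '[[0,0,0,0,0,0,1],[0,0,0,0,0,0,1],[0,0,0,0,0,0,1],[0,0,0,0,0,0,1],[0,0,0,0,0,0,1]]' >/dev/null
python3 f.py 8
python3 - <<'E'
from h import *
import pickle
p=camera_params("wrist"); im,d=snapshot("wrist"); cv2.imwrite("pics/w3.png",im[:,:,::-1]); np.save("w3.npy",d); pickle.dump(p,open("w3.pkl","wb"))
E
```

```text
t: 16.3
tcp_pos: [453.7, 157.7, 317.5]
tcp_rot: [0.81, 0.586, -0.0, -0.0]
wrist_force: [0.9, 0.0, 1.1]
grip_width: -0.3
t 18.37 pos [454.  158.3 315.7] yaw 1.253 push -0.0 F [-0.  0. -0.] r 131.4 theta 0.203
```

View pics/w3.png

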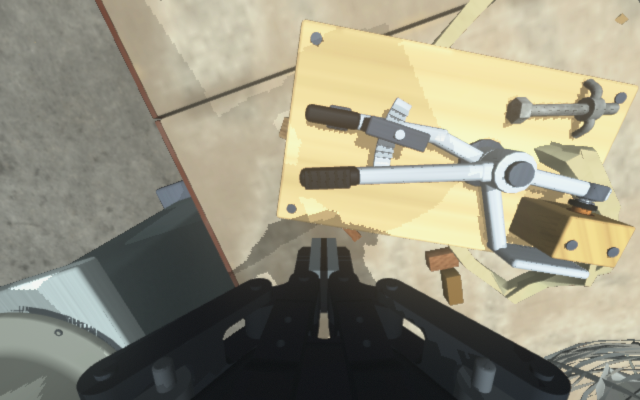

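Wrist view: the ratchet holds the handle. The free grip spans (301,177) to (360,176), the pad (585,205) sits on the dowel by its block, and the bridge is at (395,133).

Run:
```python
from h import *
import pickle; p=pickle.load(open("w3.pkl","rb")); d=np.load("w3.npy")
o=st(); yaw=2*np.arctan2(o["tcp_rot"][1],o["tcp_rot"][0]); ux=np.array([np.cos(yaw),np.sin(yaw)]); uy=np.array([ux[1],-ux[0]])
for n,uv,z in [("gripA",(303,175),98),("gripC",(331,176),98),("gripB",(359,174),98),("bridge",(400,134),109),("pivot",(518,172),106)]:
    w=world("wrist",uv,z=z,p=p); e=w[:2]-np.array(o["tcp_pos"][:2]); print(n,w.round(1),world("wrist",uv,depth=d[uv[1],uv[0]],p=p).round(1),"tool xy",(e@ux).round(1),(e@uy).round(1))
```

```text
t 18.4167 pos [454.  158.3 315.7] rot [0.8101 0.5862 0.     0.    ] F [ 0.24 -0.35  0.38] w 0.0633081612199771
gripA [451.5 196.3  98. ] [451.3 195.9  96.1] tool xy 35.3 -14.2
gripC [469.7 189.5  98. ] [469.8 189.7  98.9] tool xy 34.6 5.2
gripB [488.6 184.8  98. ] [488.7 184.4  96.3] tool xy 36.0 24.6
bridge [519.2 203.8 109. ] [518.3 204.4 112.9] tool xy 63.6 47.7
pivot [588.3 155.2 106. ] [589.3 154.5 104.4] tool xy 39.0 128.6
```

```bash
python3 -m crank '[[20,-1,0,0,0,0,1],[34.5,-2,0,0,0,0,1],[34.5,-2,20,0,0,0,1],[34.5,-2,38,0,0,0,1],[34.5,-2,38,0,0,0,1]]'
python3 f.py 4
for i in 1 2; do python3 -m crank '[[0,0,1.5,0,0,0,1],[0,0,3,0,0,0,1],[0,0,3,0,0,0,1]]'|grep -v width
python3 f.py 2; done
```

```text
t: 18.83
tcp_pos: [462.1, 191.7, 275.3]
tcp_rot: [0.81, 0.586, -0.002, -0.001]
wrist_force: [-1.2, -0.7, -0.8]
grip_width: -0.1
t 19.03 pos [463.1 191.7 278.5] yaw 1.253 push 0.3 F [ 0.1 -0.4 -0.1] r 132.5 theta 0.466
t: 19.28
tcp_pos: [462.9, 191.7, 274.9]
tcp_rot: [0.81, 0.586, 0.0, 0.0]
wrist_force: [0.2, -0.1, 0.5]
t 19.38 pos [462.9 191.7 274.9] yaw 1.253 push 0.0 F [-0.3  0.  -0.1] r 132.7 theta 0.465
t: 19.63
tcp_pos: [462.8, 191.7, 271.4]
tcp_rot: [0.81, 0.586, -0.0, -0.0]
wrist_force: [-0.7, 0.4, 0.6]
t 19.73 pos [462.8 191.7 271.6] yaw 1.253 push -0.3 F [ 0.3  0.2 -0.3] r 132.8 theta 0.465
```

```bash
for i in 1 2 3 4; do python3 -m crank '[[0,0,1,0,0,0,1],[0,0,1.8,0,0,0,1],[0,0,1.8,0,0,0,1]]'>/dev/null
python3 f.py 3; done
```

```text
t 20.13 pos [462.8 191.7 269.9] yaw 1.253 push 1.1 F [-0.3 -1.1  3.2] r 132.8 theta 0.465
t 20.53 pos [462.8 191.7 268. ] yaw 1.253 push 1.2 F [-1.5 -0.8  3.2] r 132.8 theta 0.464
t 20.93 pos [463.  191.8 266.2] yaw 1.253 push -1.7 F [0.6 1.6 0.2] r 132.7 theta 0.466
t 21.33 pos [462.9 191.8 264.5] yaw 1.253 push -2.5 F [1.1 2.2 0.7] r 132.7 theta 0.465
```

Run:
```python
from h import *
im,d=snapshot("wrist"); cv2.imwrite("pics/w4.png",im[:,:,::-1]); np.save("w4.npy",d)
it,_=snapshot("top"); cv2.imwrite("pics/t4.png",cv2.resize(it[135:305,295:470,::-1],None,fx=3,fy=3))
```

```text
(no output)
```

View pics/w4.png

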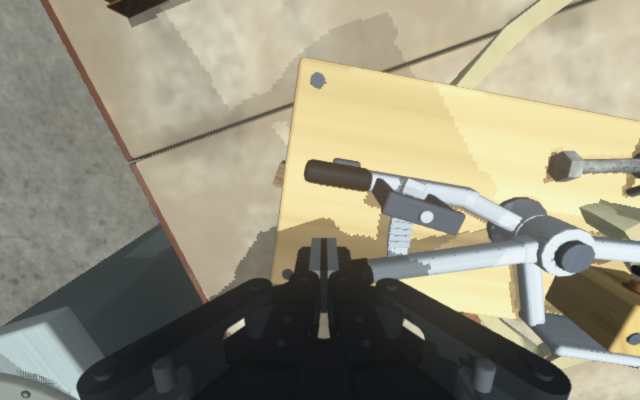

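Wrist view: the handle has slipped outward under the fingers. The fingertips are at (323,240) and the grip's pivot-side end shows at (370,270) behind them. Checking from above.

View pics/t4.png

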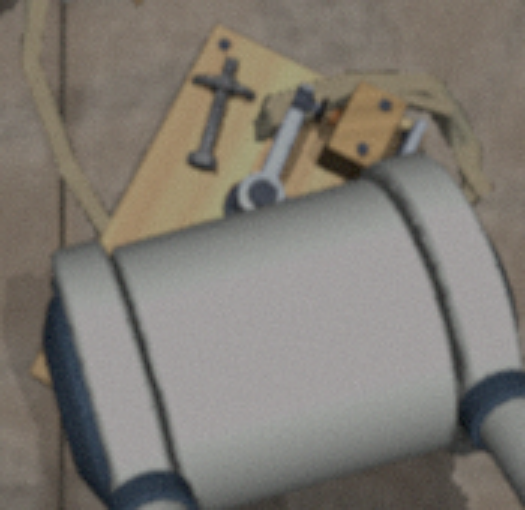

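```bash
python3 -m crank '[[0,0,-20,0,0,0,1],[0,0,-50,0,0,0,1],[-20,0,-60,0,0,0,1],[-45,0,-60,0,0,0,1],[-45,0,-60,0,0,0,1]]'
python3 -m crank '[[0,0,0,0,0,0,1],[0,0,0,0,0,0,1]]' >/dev/null
python3 - <<'E'
from h import *
import pickle
st(); p=camera_params("wrist"); im,d=snapshot("wrist"); cv2.imwrite("pics/w5.png",im[:,:,::-1]); np.save("w5.npy",d); pickle.dump(p,open("w5.pkl","wb"))
E
```

```text
t: 21.85
tcp_pos: [447.3, 146.6, 325.0]
tcp_rot: [0.81, 0.586, -0.001, 0.0]
wrist_force: [0.7, 1.0, -1.9]
grip_width: 0.0
t 22.0167 pos [448.9 149.  324.4] rot [ 0.8103  0.586  -0.     -0.    ] F [ 0.52 -0.5  -0.28] w 0.365060725553067
```

View pics/w5.png

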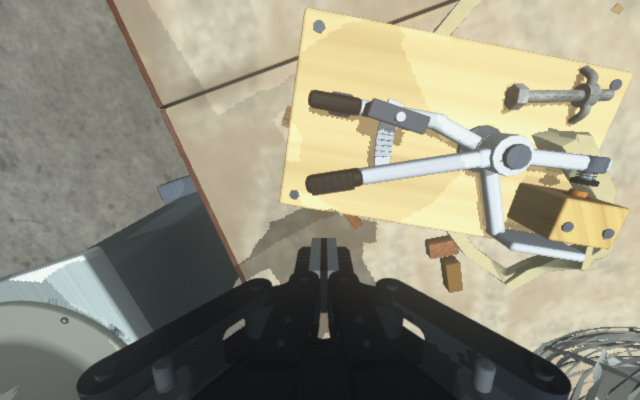

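Wrist view: the handle opened part way and caught again. The free grip spans (307,184) to (361,177), pivot (516,154), and the pad at (587,180) is off the dowel.

Run:
```python
from h import *
import pickle; p=pickle.load(open("w5.pkl","rb")); d=np.load("w5.npy")
o=st(); yaw=2*np.arctan2(o["tcp_rot"][1],o["tcp_rot"][0]); ux=np.array([np.cos(yaw),np.sin(yaw)]); uy=np.array([ux[1],-ux[0]])
for n,uv,z in [("gripA",(309,182),98),("gripC",(334,180),98),("gripB",(359,175),98),("pivot",(517,154),106)]:
    w=world("wrist",uv,z=z,p=p); e=w[:2]-np.array(o["tcp_pos"][:2]); print(n,w.round(1),world("wrist",uv,depth=d[uv[1],uv[0]],p=p).round(1),"tool xy",(e@ux).round(1),(e@uy).round(1))
```

```text
t 22.0667 pos [448.9 149.3 324.3] rot [ 8.102e-01  5.862e-01 -1.000e-04 -1.000e-04] F [-0.27  0.77 -0.39] w 0.11818244062827146
gripA [447.6 179.1  98. ] [447.4 178.7  95.9] tool xy 28.0 -10.6
gripC [465.4 174.8  98. ] [465.4 174.9  98.4] tool xy 29.4 7.7
gripB [483.8 172.7  98. ] [483.9 172.2  95.9] tool xy 33.2 25.7
pivot [589.3 155.  106. ] [590.  154.6 104.9] tool xy 49.3 131.6
```

```bash
python3 -m crank '[[12,1,0,0,0,-0.08,1],[25.5,2,0,0,0,-0.16,1],[25.5,2,25,0,0,-0.16,1],[25.5,2,48,0,0,-0.16,1],[25.5,2,48,0,0,-0.16,1]]'
python3 -m crank '[[0,0,2,0,0,0,1],[0,0,4,0,0,0,1],[0,0,6,0,0,0,1],[0,0,7,0,0,0,1],[0,0,7,0,0,0,1]]'
python3 f.py 2
```

```text
t: 22.48
tcp_pos: [457.8, 173.1, 273.3]
tcp_rot: [0.76, 0.649, -0.002, -0.001]
wrist_force: [-2.4, -1.4, -0.5]
grip_width: 0.2
t: 22.9
tcp_pos: [458.9, 172.6, 270.0]
tcp_rot: [0.761, 0.649, 0.001, 0.0]
wrist_force: [0.3, 0.4, 0.5]
grip_width: 0.1
t 23.00 pos [458.9 172.6 270. ] yaw 1.413 push -0.2 F [0.1 0.2 1.4] r 132.6 theta 0.317
```

```bash
python3 -m crank '[[0,0,2,0,0,0,1],[-1,0,4,0,0,-0.01,1],[-4,0,5.5,0,0,-0.03,1],[-9,0.3,6.5,0,0,-0.07,1],[-14,0.8,6.5,0,0,-0.11,1]]'
python3 -m crank '[[-5,0,0,0,0,-0.04,1],[-10,0.4,0,0,0,-0.08,1],[-14,0.8,0,0,0,-0.11,1],[-16,0.8,0,0,0,-0.11,1],[-16,0.8,0,0,0,-0.11,1]]'
python3 f.py 2
```

```text
t: 23.42
tcp_pos: [457.2, 158.3, 262.9]
tcp_rot: [0.723, 0.691, -0.0, 0.0]
wrist_force: [0.1, -1.8, 6.8]
grip_width: 0.3
t: 23.83
tcp_pos: [457.4, 142.3, 263.1]
tcp_rot: [0.685, 0.729, 0.0, 0.0]
wrist_force: [-0.9, 1.2, 7.5]
grip_width: 0.2
t 23.93 pos [457.4 142.4 263.1] yaw 1.633 push 0.5 F [-0.  -0.5  6.9] r 132.9 theta 0.087
```

```bash
python3 -m crank '[[0,0,-6,0,0,0,1],[0,0,-20,0,0,0,1],[0,0,-55,0,0,0,1],[-25,0,-70,0,0,0,1],[-40,0,-80,0,0,0,1]]'
python3 -m crank '[[0,0,0,0,0,0,1],[0,0,0,0,0,0,1],[0,0,0,0,0,0,1]]'
python3 - <<'E'
from h import *
import pickle
o=st(); p=camera_params("wrist"); im,d=snapshot("wrist"); cv2.imwrite("pics/w6.png",im[:,:,::-1]); np.save("w6.npy",d); pickle.dump(p,open("w6.pkl","wb"))
E
```

```text
t: 24.35
tcp_pos: [459.8, 102.0, 345.0]
tcp_rot: [0.684, 0.729, 0.001, 0.001]
wrist_force: [1.7, 0.3, 0.7]
grip_width: 0.1
t: 24.6
tcp_pos: [459.5, 102.8, 342.7]
tcp_rot: [0.685, 0.729, -0.0, -0.0]
wrist_force: [0.3, -0.4, -0.3]
grip_width: -0.3
t 24.6 pos [459.5 102.8 342.7] rot [ 6.849e-01  7.286e-01 -2.000e-04 -3.000e-04] F [ 0.3  -0.4  -0.31] w -0.3308380007537559
```

View pics/w6.png

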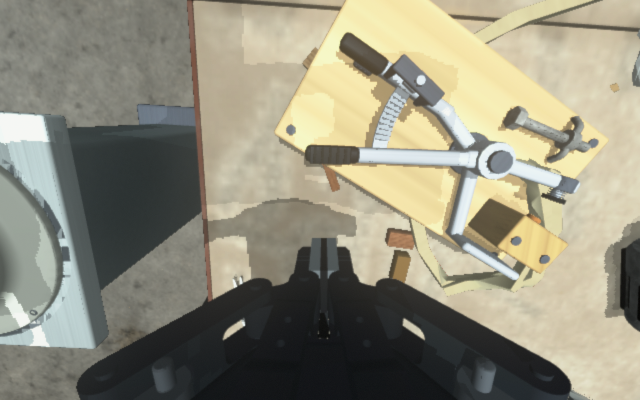

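Wrist view: the handle stands open. The grip spans (306,154) to (358,155), pivot is at (496,160), and the pad at (557,197) is well clear of the dowel. I'll compare its position with the start.

Run:
```python
from h import *
import pickle
def ang(f,A,B):
    p=pickle.load(open(f,"rb")); a=world("wrist",A,z=98,p=p); b=world("wrist",B,z=106,p=p); e=b-a; print(f,a.round(1),b.round(1),np.arctan2(e[1],e[0]).round(3))
ang("w1.pkl",(388,128),(487,143)); ang("w2.pkl",(329,200),(600,207)); ang("w6.pkl",(332,154),(497,160))
p=pickle.load(open("w6.pkl","rb")); d=np.load("w6.npy")
print([world("wrist",(u,154),depth=d[154,u],p=p)[2].round(1) for u in(320,332,345)])
```

```text
w1.pkl [462.3 147.8  98. ] [585.2 152.  106. ] 0.034
w2.pkl [463.3 150.7  98. ] [588.1 153.5 106. ] 0.023
w6.pkl [463.  149.4  98. ] [586.5 153.6 106. ] 0.035
[np.float64(98.8), np.float64(97.7), np.float64(99.4)]
```

```bash
python3 -c "
from h import *
st(); print(close_job())"
```

```text
t 24.65 pos [459.5 103.  342.5] rot [ 6.848e-01  7.288e-01 -4.000e-04 -4.000e-04] F [0.1  0.01 0.35] w -0.2361671660791766
the job is handed in; nothing more can be done
None
```

The dowel was pressed home, the clamp held locked hands off, and the handle then released and left fully open. I handed the job in at 24.65 s, and it reported no verdict.

- **Pressing:** I closed the free handle until the resistance rose, which meant the dowel was home, and stopped at 18.8 N at the grip. When I backed off, the ratchet caught at about 0.33 rad.
- **Holding:** The clamp stayed locked and untouched for at least 2.4 s. I could not measure the force on the dowel directly. From the push readings I estimate 14 to 16 N, above the 8 N needed.
- **Releasing:** On the first press the handle slipped outward and the teeth caught again at about 0.2 rad. On the second press I carried it outward while pressed, all the way open.

Last checks:
- The handle's direction was 0.035 rad, against 0.034 and 0.023 rad in the two looks before closing.
- The grip top was back at about 98 mm, so the handle is unflexed.
- The pad was visibly clear of the dowel.
- The wrist force was about 0.
- The wing bolt and sanding block were never approached. I did not measure their positions again.

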